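Shut off one air line in the bench valve box

TASK

The coupling on one of this bench's air lines is to be changed, so shut that line off: push the valve box's sliding cover by its folded-up flange all the way aside to its stop, then push the handle of the valve that carries the round tag plate a quarter turn clockwise until it is fully shut, square across its pipe. Just push, without forcing or clamping the cover or the handle, and take the hand away afterwards. Leave the cover open, and leave the two untagged handles and everything lying on the bench as they are, neither lifted nor knocked about.

Things in the scene. Friction and masses are not known exactly. Their poses are not given: they have to be found in the camera images.
- valve_box: grey steel air valve box, fixed, 180 mm deep (its x, away from the robot), 640 mm long (its y, to the left), 88 mm high over its two guide rails; origin at the centre of its underside. Right part (its y -316 to +2 mm, its x -86 to +86 mm inside): open bay with three valves, under the sliding cover. Left part: fixed deck, 78 mm high, over which it slides; a regulator 156 mm tall at its left end
- cover (a joint): travel of the aluminium sliding cover along the box's +y, in m: 0 closed over the bay, 0.305 fully aside on its stop, bay open. Starts at 0 to 0.03, stays where it is left, takes 3 N plus light damping (6 N s/m) to move. Sheet 164 mm wide, 324 mm long, its top 83 mm above the bench; captive in its rails, cannot be lifted
- cover_flange (a point): middle of the outer (right, box -y) face of the folded-up push flange at the cover's right edge: 4 mm thick, standing 20 mm above the cover (83 to 103 mm above the bench), 130 mm long along the box's x; this point is 93 mm above the bench and moves with the cover; axes as the box's
- tagged_handle (a joint): angle of the lever of the valve with a round steel tag plate (36 mm disc) under its handle nut, in rad: 0 open (lever along its pipe, pointing to the box's -x, toward the robot), 1.571 shut on its stop (pointing to the box's +y); clockwise seen from above. Starts at 0 to 0.25, needs 0.25 N m (5.5 N at 46 mm from the pivot), stays where it is left
- tagged_handle_pivot (a point): point on the vertical turning axis of the tagged handle at the lever's mid-height, 62 mm above the bench; does not move, axes as the box's. Tag and nut reach 71 mm above the bench. The valve may be any of the three in the row (84 mm apart along the box's y, 30 mm beyond the box's middle line)
- tagged_handle_tip (a point): end of the tagged handle, 62 mm from the pivot. The lever is a 16 mm wide, 9 mm thick black sleeve from 20 to 62 mm from the pivot, 57.5 to 66.5 mm above the bench; below it, pipe and valve body reach up to 44 mm above the bench; outside, each valve's outlet coupling sticks 35 mm out of the box's front, 28 mm above the bench
- plain_handle_b_tip (a point): end of the lever of one of the two other valves: same handle without a tag plate, open (starts at 0 to 0.1 rad), to be left alone; 62 mm from its own pivot
- plain_handle_c_tip (a point): end of the lever of the other untagged valve, same as above, to be left alone
- dispenser: bystander: white dispenser bottle, 60 mm across, 125 mm tall, standing on the bench to the right of the box's flange end; origin at the centre of its underside
- screwdriver: bystander: screwdriver with a black handle lying on the bench in front of the box; origin under its middle
- coupling: bystander: spare steel quick coupling, 29 mm across, 45 mm tall, standing on end on the bench in front of the box; origin at the centre of its underside
- module_tray: bystander: black tray of memory modules, 150 x 200 mm, 32 mm tall, on the bench in front of the box's fixed deck; origin at the centre of its underside
- board_edge (a point): bystander: circuit board on a black foam sheet, 200 x 240 mm, up to 35 mm tall, on the bench beyond the box; this point is the middle of its near edge on the underside
- mouse: bystander: black computer mouse, 100 mm long, 36 mm tall, on the bench to the right of the dispenser bottle; origin on its underside
- tape_roll: bystander: roll of tape, 90 mm across, 24 mm tall, lying flat on the bench in front of the dispenser bottle; origin at the centre of its underside

How it is judged (in metres and radians):
On the way, in this order (a step that is already met when the one before it is completed fails the run):
1. the cover is slid fully aside (within 20 mm of its stop) (value of joint cover above 0.285 m), for 0.2 s.
2. the tagged handle is pushed shut (within 6 degrees of its stop) (value of joint tagged_handle above 1.466 rad), for 0.2 s.
At the end, for the whole second after the job is handed in: the cover is within 20 mm of its stop and the tagged handle within 6 degrees (0.105 rad) of fully shut, both at rest; the ends of the two untagged handles are within 15 mm, and the seven bystanders within 30 mm, of where they began (value of joint cover above 0.285 m and value of joint tagged_handle above 1.466 rad and velocity of joint cover below 0.01 m/s and velocity of joint tagged_handle below 0.05 rad/s and distance of each of plain_handle_b_tip, plain_handle_c_tip from where it was at the start of the episode below 0.015 m and distance of each of dispenser, screwdriver, coupling, module_tray, board_edge, mouse, tape_roll from where it was at the start of the episode below 0.03 m); the robot touches nothing.
It fails at once if an untagged handle is moved by more than 15 mm at its end (distance of any of plain_handle_b_tip, plain_handle_c_tip from where it was at the start of the episode above 0.015 m).
It fails at once if something lying on the bench is lifted, carried or knocked (moved by more than 30 mm) (distance of any of dispenser, screwdriver, coupling, module_tray, board_edge, mouse, tape_roll from where it was at the start of the episode above 0.03 m).
It fails at once if the cover or the tagged handle is forced or clamped (over 45 N from the robot) (contact force between the fingers and cover above 45 N or contact force between the fingers and tagged_handle above 45 N).
It also fails if it takes over 54 s, if anything falls off the work surface, if the arm or the gripper's body presses on something with over 40 N, if the wrist force passes 120 N, or if a joint passes its speed limit or range.

ROBOT

A 7-joint arm with a two-finger parallel gripper is mounted at the origin on the work surface. World frame = base frame: x ahead of the robot, y to its left, z up, the work surface at z = 0. Lengths are in mm, angles in rad, forces in N, time in s.
With the tool pointing down it reaches from about 350 to 775 mm from the base axis. Payload 3.1 kg.
Tool frame: the origin (TCP) lies at the very end of the fingers, on their centre line; the grasp point (between the pads) lies 19 mm behind it; z points along the fingers, y is the direction in which the jaws open and shut (so a half turn about z gives the same grasp; the last joint's range is limited). The gripper opens to 85 mm and grips with 20 to 120 N. Pads are 22 mm wide; open, the fingers measure 114 mm over their backs; the gripper's body (76 mm by 85 mm) begins 54 mm behind the grasp point. The pads swing forward as they close: fully open they stand 13 mm farther back than shut.
Start: joints at [-1.337, 0.311, 0.014, 1.512, -0.004, 1.319, -0.027], TCP at [149.746, 529.239, 231.304] pointing down, gripper open.
Joint ranges: [-2.7, 2.7], [-0.3, 1.91], [-1.27, 1.3], [0.12, 2.57], [-1.44, 4.58], [0.2, 2.03], [-3.05, 3.05]. Speed limits (rad/s): [2.79, 2.79, 3.14, 3.14, 3.14, 3.14, 3.14].

INTERFACE

Orientations are given as a unit quaternion [x, y, z, w].
In Python, from bench import sense, get_image, sign_off gives the robot as it stands.
- The arm moves only by the shell command python3 -m inch 'ROWS' [FORCE]. ROWS is JSON, a list of rows, each an object of numbers: "ax", "ay", "az": the turn, a rotation vector about the world's x, y, z in rad; "dx", "dy", "dz": the shift along the world's x, y, z in mm; "fingers": the closure, from -1 (fully open) to 1 (shut). A call has 1 to 10 rows; each row is the pose to reach, as a shift and turn from the pose commanded when the call began; what a row does not reach only later rows make up. A row lasts 1/8 s, in which the tool goes at most 62.5 mm and 10.7 degrees, less where a joint would pass 70% of its speed; a pose out of reach is approached as far as the arm can. A call with a gripper value outside its range is refused whole. The fingers move at their own pace and stop on an object; FORCE is the grip in N (left out, the last holds). Time passes only in rows, so rows that repeat a pose let the fingers close. It gives the time, the measured TCP pose, the force and the opening at its end, in the units of the state.
- sense(): the state, without advancing time (a new reading comes with each control period).
- get_image(name): name is "scene" or "top"; returns a dict with "pixels" (480x640x3 uint8, red, green, blue), "depth" (480x640 float32, mm along the optical axis (not along the pixel's ray), 0 where there is no reading), "intrinsics" (3x3 intrinsics, pixels), "k1" (the pictures are not rectified: a ray, as slopes to the right and down, at radius r is drawn at 1 + k1 r^2 times it, then the intrinsics apply), "extrinsics" (4x4, takes a point from camera to world coordinates). Camera axes: x right, y down, z forward; pixel columns grow to the right and rows downward; lengths in mm; the calibration is good to about 2 mm. A picture is of the moment at which its call begins.
- sign_off(): hands the job in, once; it reports no verdict.
The state is a dict: "time": time; "qpos": joint angles; "qd": joint speeds; "joint_torque": joint torques, N m; "ee_pos": TCP position; "eef_rot": TCP orientation; "contact_force": force on the tool from outside, world axes, zero at the start; "wrist_torque": the same for the moment, N m; "finger_gap": opening from 0.0 (shut) to 1.0 (fully open).
Only numpy, scipy, OpenCV 4.12 (cv2) and the standard library are available. Lean on these libraries where they do the work, as an engineer would, in place of code of your own. Each camera call takes 0.05 s, during which the arm holds its last target. There are 200 camera calls.

## Working session

There is one attempt and no reset: what is moved stays moved. The work goes in short steps, Python scripts to look and compute and a shell command to move; the robot and the scene stay as the last step left them, time stands still between calls to the robot, and variables do not carry over. Pictures are saved under pics/ and viewed, about 8 in all and at most 12, crops included, and the job is handed in when it is done.

```bash
mkdir -p pics
cat > h.py <<'E'
import numpy as np, cv2, pickle
from bench import sense, get_image
def grab(n,f):
    d=get_image(n); pickle.dump(d,open(f+'.pkl','wb')); cv2.imwrite('pics/'+f+'.png',d['pixels'][:,:,::-1]); return d
def load(f): return pickle.load(open(f+'.pkl','rb'))
def slopes(d,uv):
    K=np.array(d['intrinsics']);uv=np.atleast_2d(uv).astype(float)
    p=(uv-K[:2,2])/[K[0,0],K[1,1]]; s=p.copy()
    for _ in range(20): s=p/(1+d['k1']*(s**2).sum(1,keepdims=True))
    return s
def onplane(d,uv,z):
    s=slopes(d,uv);E=np.array(d['extrinsics']);r=np.c_[s,np.ones(len(s))]@E[:3,:3].T
    t=(z-E[2,3])/r[:,2]; return E[:3,3]+r*t[:,None]
def bydepth(d,uv):
    s=slopes(d,uv);E=np.array(d['extrinsics']);u=np.atleast_2d(uv).astype(int)
    z=d['depth'][u[:,1],u[:,0]]; return (np.c_[s,np.ones(len(s))]*z[:,None])@E[:3,:3].T+E[:3,3]
E
python3 - <<'E'
from h import *
for n in('top','scene'):
    d=grab(n,n+'0'); print(n,np.round(d['extrinsics'],3).tolist(),d['k1'],d['intrinsics'])
s=sense();print({k:np.round(v,3).tolist() for k,v in s.items()})
E
```

```text
top [[-0.02, -0.992, 0.128, 404.105], [-1.0, 0.021, 0.006, -41.198], [-0.009, -0.128, -0.992, 1207.826], [0.0, 0.0, 0.0, 1.0]] -0.04322724308779776 [[451.52167555   0.         315.68819332]
 [  0.         451.52167555 235.82836137]
 [  0.           0.           1.        ]]
scene [[0.014, 0.812, -0.584, 1290.411], [1.0, -0.009, 0.013, -77.034], [0.005, -0.584, -0.812, 1102.103], [0.0, 0.0, 0.0, 1.0]] -0.08392775143602936 [[509.89170584   0.         317.00991761]
 [  0.         509.89170584 244.23388472]
 [  0.           0.           1.        ]]
{'time': 0.1, 'qpos': [-1.337, 0.312, 0.014, 1.513, -0.004, 1.319, -0.027], 'qd': [0.001, -0.001, -0.001, -0.004, 0.002, 0.002, 0.001], 'joint_torque': [0.001, -38.085, 0.147, -23.124, 0.012, 0.008, 0.0], 'ee_pos': [149.579, 528.579, 230.303], 'eef_rot': [0.137, 0.991, -0.001, -0.0], 'contact_force': [-0.113, -1.04, -0.125], 'wrist_torque': [0.01, 0.019, -0.032], 'finger_gap': 1.004}
```

View pics/top0.png

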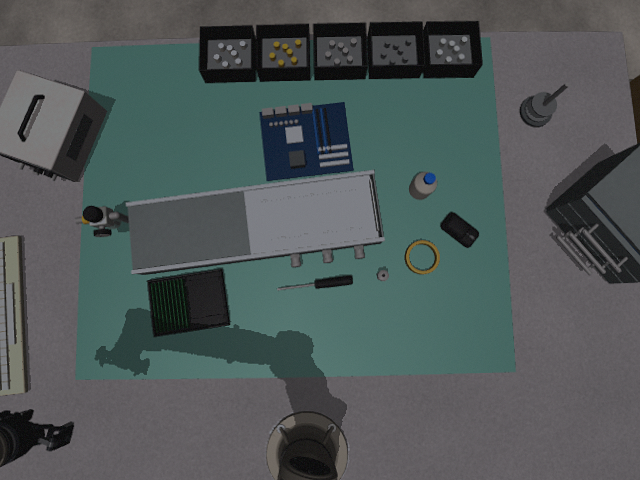

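View pics/scene0.png

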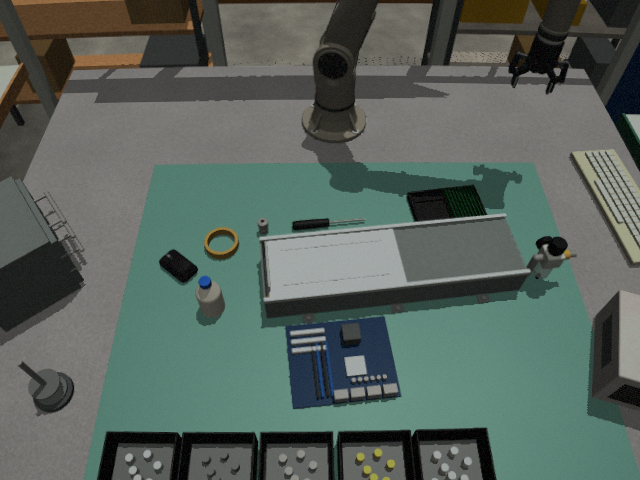

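The top view shows the box with corners near (130,203), (374,172), (383,240) and (133,271). The flange is at x≈376, the bottle at (424,185), the tape at (422,257), the coupling at (382,274) and the screwdriver at (315,283). Next I measure the box and flange.

Run:
```python
from h import *
for f in('top0','scene0'):
    d=load(f); vv,uu=np.mgrid[0:480,0:640]; uv=np.c_[uu.ravel(),vv.ravel()]
    P=bydepth(d,uv); ok=(d['depth'].ravel()>0)
    m=ok&(P[:,2]>70)&(P[:,2]<115)&(P[:,0]>250)&(P[:,0]<800)&(P[:,1]>-260)&(P[:,1]<520)
    M=m.reshape(480,640).astype(np.uint8)
    n,l,st,c=cv2.connectedComponentsWithStats(M); k=1+np.argmax(st[1:,4]); sel=(l.ravel()==k)
    r=cv2.minAreaRect(P[sel][:,:2].astype(np.float32)); print(f,st[k],r, np.percentile(P[sel][:,2],[5,50,95]))
    print(np.round(cv2.boxPoints(r)))
    fl=sel&(P[:,2]>94); print('flange?',fl.sum(),np.round(P[fl].mean(0)) if fl.any() else '', np.round(cv2.boxPoints(cv2.minAreaRect(P[fl][:,:2].astype(np.float32)))).tolist() if fl.any() else '')
d=load('top0'); print(np.round(onplane(d,[[374,172],[383,240],[133,271],[130,203]],88)))
print('low objs',np.round(onplane(d,[[382,274],[422,257],[424,185],[352,281],[360,252]],20)))
a=cv2.resize(d['pixels'][160:300,330:450,::-1],None,fx=4,fy=4,interpolation=cv2.INTER_CUBIC)
s=load('scene0')['pixels'][215:325,180:330,::-1]; b=cv2.resize(s,None,fx=2,fy=2,interpolation=cv2.INTER_CUBIC)
o=np.zeros((560,790,3),np.uint8);o[:a.shape[0],:480]=a;o[:220,485:785]=b;cv2.imwrite('pics/z1.png',o)
```

```text
top0 [  126   170   259   104 17894] ((590.471923828125, 122.38107299804688), (185.92532348632812, 640.7391357421875), 6.409830570220947) [75.24564821 81.03238509 88.29324557]
[[ 462.  430.]
 [ 534. -206.]
 [ 719. -186.]
 [ 647.  451.]]
flange? 111 [ 621. -172.  103.] [[492.0, 173.0], [534.0, -194.0], [707.0, -174.0], [665.0, 193.0]]
scene0 [  260   213   271    92 16608] ((591.0774536132812, 124.35847473144531), (191.1852569580078, 642.5357055664062), 6.5913004875183105) [73.59516676 79.67948049 86.89857934]
[[ 459.  433.]
 [ 533. -206.]
 [ 723. -184.]
 [ 649.  454.]]
flange? 88 [ 630. -179.  102.] [[561.0, -185.0], [562.0, -189.0], [692.0, -174.0], [691.0, -170.0]]
[[ 709. -186.   88.]
 [ 534. -202.   88.]
 [ 469.  425.   88.]
 [ 643.  438.   88.]]
low objs [[ 452. -206.   20.]
 [ 495. -313.   20.]
 [ 689. -328.   20.]
 [ 436. -126.   20.]
 [ 512. -150.   20.]]
```

View pics/z1.png

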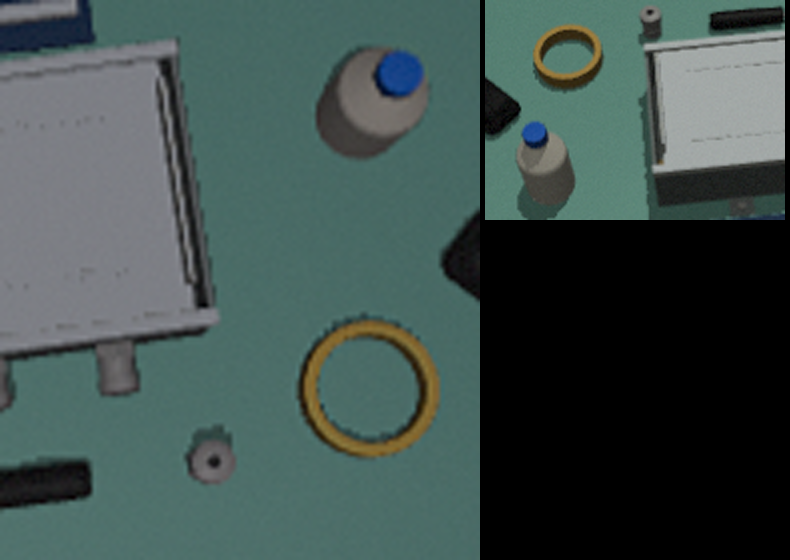

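The box is centred near (590,123) with a yaw of about 6.5°. The flange's outer face is at about box y −307. I'll move above the spot just right of the flange, with the fingers shut and the jaw axis along box y.

```bash
python3 -m inch '[{"dx":478,"dy":-744,"az":0.389,"fingers":1},{"dx":478,"dy":-744,"az":0.389,"fingers":1},{"dx":478,"dy":-744,"az":0.389,"fingers":1},{"dx":478,"dy":-744,"az":0.389,"fingers":1},{"dx":478,"dy":-744,"az":0.389,"fingers":1},{"dx":478,"dy":-744,"az":0.389,"fingers":1},{"dx":478,"dy":-744,"az":0.389,"fingers":1},{"dx":478,"dy":-744,"az":0.389,"fingers":1},{"dx":478,"dy":-744,"az":0.389,"fingers":1},{"dx":478,"dy":-744,"az":0.389,"fingers":1}]' 20
```

```text
validation failed for argument at $[0]...
```

```bash
python3 -m inch '[{"ax":0,"ay":0,"az":0.389,"dx":478,"dy":-744,"dz":0,"fingers":1},{"ax":0,"ay":0,"az":0.389,"dx":478,"dy":-744,"dz":0,"fingers":1},{"ax":0,"ay":0,"az":0.389,"dx":478,"dy":-744,"dz":0,"fingers":1},{"ax":0,"ay":0,"az":0.389,"dx":478,"dy":-744,"dz":0,"fingers":1},{"ax":0,"ay":0,"az":0.389,"dx":478,"dy":-744,"dz":0,"fingers":1},{"ax":0,"ay":0,"az":0.389,"dx":478,"dy":-744,"dz":0,"fingers":1},{"ax":0,"ay":0,"az":0.389,"dx":478,"dy":-744,"dz":0,"fingers":1},{"ax":0,"ay":0,"az":0.389,"dx":478,"dy":-744,"dz":0,"fingers":1},{"ax":0,"ay":0,"az":0.389,"dx":478,"dy":-744,"dz":0,"fingers":1},{"ax":0,"ay":0,"az":0.389,"dx":478,"dy":-744,"dz":0,"fingers":1}]' 20
```

```text
time: 1.35
ee_pos: [486.2, 5.1, 231.2]
eef_rot: [-0.057, 0.998, 0.0, -0.0]
contact_force: [0.8, 0.2, -0.4]
finger_gap: -0.004
```

```bash
python3 -m inch '[{"ax":0,"ay":0,"az":0,"dx":142,"dy":-220,"dz":0,"fingers":1},{"ax":0,"ay":0,"az":0,"dx":142,"dy":-220,"dz":0,"fingers":1},{"ax":0,"ay":0,"az":0,"dx":142,"dy":-220,"dz":0,"fingers":1},{"ax":0,"ay":0,"az":0,"dx":142,"dy":-220,"dz":0,"fingers":1},{"ax":0,"ay":0,"az":0,"dx":142,"dy":-220,"dz":0,"fingers":1},{"ax":0,"ay":0,"az":0,"dx":142,"dy":-220,"dz":-90,"fingers":1},{"ax":0,"ay":0,"az":0,"dx":142,"dy":-220,"dz":-90,"fingers":1},{"ax":0,"ay":0,"az":0,"dx":142,"dy":-220,"dz":-90,"fingers":1}]'
python3 - <<'E'
from h import *
a=grab('scene','s2')['pixels'][150:330,160:340,::-1];b=grab('top','t2')['pixels'][150:300,300:450,::-1]
cv2.imwrite('pics/z2.png',np.hstack([cv2.resize(a,(400,400)),cv2.resize(b,(400,400))]))
E
```

```text
time: 2.35
ee_pos: [625.6, -211.0, 138.0]
eef_rot: [-0.057, 0.998, 0.002, -0.003]
contact_force: [-1.0, 0.8, 1.2]
finger_gap: -0.004
```

View pics/z2.png

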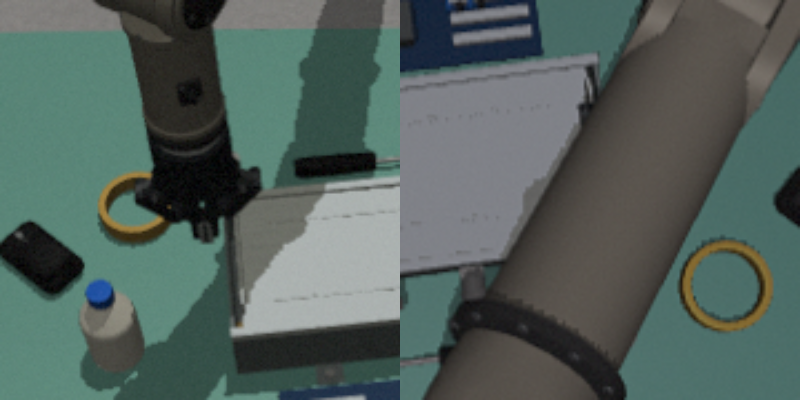

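The closed fingers sit just right of the flange and clear of the bottle. I'll lower them and begin a gentle push.

```bash
python3 -m inch '[{"ax":0,"ay":0,"az":0,"dx":0,"dy":0,"dz":-25,"fingers":1},{"ax":0,"ay":0,"az":0,"dx":0,"dy":0,"dz":-47,"fingers":1},{"ax":0,"ay":0,"az":0,"dx":0,"dy":0,"dz":-47,"fingers":1},{"ax":0,"ay":0,"az":0,"dx":0,"dy":4,"dz":-47,"fingers":1},{"ax":0,"ay":0,"az":0,"dx":-1,"dy":8,"dz":-47,"fingers":1},{"ax":0,"ay":0,"az":0,"dx":-1,"dy":12,"dz":-47,"fingers":1},{"ax":0,"ay":0,"az":0,"dx":-2,"dy":16,"dz":-47,"fingers":1},{"ax":0,"ay":0,"az":0,"dx":-2,"dy":20,"dz":-47,"fingers":1},{"ax":0,"ay":0,"az":0,"dx":-3,"dy":24,"dz":-47,"fingers":1},{"ax":0,"ay":0,"az":0,"dx":-3,"dy":28,"dz":-47,"fingers":1}]'
```

```text
time: 3.7
ee_pos: [624.6, -186.6, 94.6]
eef_rot: [-0.056, 0.998, -0.001, 0.0]
contact_force: [0.0, -3.2, 1.1]
finger_gap: -0.0
```

In contact at about 3 N, which matches the cover's friction. Pushing on.

```bash
python3 -m inch '[{"ax":0,"ay":0,"az":0,"dx":-1,"dy":10,"dz":-2,"fingers":1},{"ax":0,"ay":0,"az":0,"dx":-3,"dy":25,"dz":-3,"fingers":1},{"ax":0,"ay":0,"az":0,"dx":-6,"dy":50,"dz":-3,"fingers":1},{"ax":0,"ay":0,"az":0,"dx":-9,"dy":75,"dz":-3,"fingers":1},{"ax":0,"ay":0,"az":0,"dx":-11,"dy":100,"dz":-3,"fingers":1},{"ax":0,"ay":0,"az":0,"dx":-14,"dy":125,"dz":-3,"fingers":1},{"ax":0,"ay":0,"az":0,"dx":-17,"dy":150,"dz":-3,"fingers":1},{"ax":0,"ay":0,"az":0,"dx":-20,"dy":175,"dz":-3,"fingers":1},{"ax":0,"ay":0,"az":0,"dx":-23,"dy":200,"dz":-3,"fingers":1},{"ax":0,"ay":0,"az":0,"dx":-24,"dy":210,"dz":-3,"fingers":1}]' && python3 -m inch '[{"ax":0,"ay":0,"az":0,"dx":-1,"dy":10,"dz":0,"fingers":1},{"ax":0,"ay":0,"az":0,"dx":-2,"dy":20,"dz":0,"fingers":1},{"ax":0,"ay":0,"az":0,"dx":-3,"dy":30,"dz":0,"fingers":1},{"ax":0,"ay":0,"az":0,"dx":-5,"dy":40,"dz":0,"fingers":1},{"ax":0,"ay":0,"az":0,"dx":-5,"dy":45,"dz":0,"fingers":1},{"ax":0,"ay":0,"az":0,"dx":-5,"dy":45,"dz":0,"fingers":1}]'
```

```text
time: 4.95
ee_pos: [601.2, 27.4, 92.2]
eef_rot: [-0.058, 0.998, 0.001, 0.001]
contact_force: [1.5, -3.2, 3.7]
finger_gap: -0.005
time: 5.7
ee_pos: [594.5, 70.4, 90.4]
eef_rot: [-0.057, 0.998, 0.001, -0.001]
contact_force: [0.8, -0.8, 0.7]
finger_gap: -0.002
```

```bash
python3 -m inch '[{"ax":0,"ay":0,"az":0,"dx":0,"dy":4,"dz":0,"fingers":1},{"ax":0,"ay":0,"az":0,"dx":-1,"dy":8,"dz":0,"fingers":1},{"ax":0,"ay":0,"az":0,"dx":-1,"dy":12,"dz":0,"fingers":1},{"ax":0,"ay":0,"az":0,"dx":-1,"dy":12,"dz":0,"fingers":1}]'; python3 -m inch '[{"ax":0,"ay":0,"az":0,"dx":0,"dy":3,"dz":0,"fingers":1},{"ax":0,"ay":0,"az":0,"dx":-1,"dy":6,"dz":0,"fingers":1},{"ax":0,"ay":0,"az":0,"dx":-1,"dy":6,"dz":0,"fingers":1}]';  python3 - <<'E'
from h import *
a=grab('scene','s3')['pixels'][190:310,240:440,::-1];b=grab('top','t3')['pixels'][160:290,190:400,::-1]
cv2.imwrite('pics/z3.png',np.vstack([cv2.resize(a,(500,300)),cv2.resize(b,(500,300))]))
E
```

```text
time: 6.2
ee_pos: [593.5, 82.6, 90.6]
eef_rot: [-0.057, 0.998, 0.0, -0.001]
contact_force: [-0.9, -0.8, -0.1]
finger_gap: -0.001
time: 6.58
ee_pos: [593.7, 88.3, 91.2]
eef_rot: [-0.057, 0.998, 0.0, 0.0]
contact_force: [0.3, -2.1, -0.6]
finger_gap: -0.001
```

View pics/z3.png

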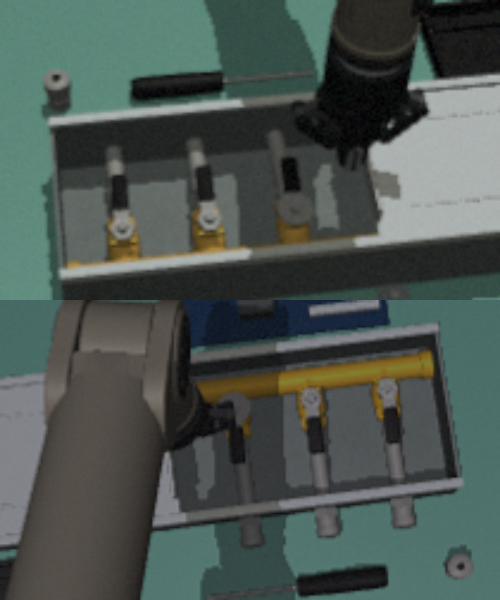

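The cover is nearly open. The tagged valve is the leftmost one: its disc is at composite pixel (236,408) in the top view and (295,207) in the scene view. I'll continue to the stop in small steps.

```bash
for i in 1 2; do python3 -m inch '[{"ax":0,"ay":0,"az":0,"dx":0,"dy":2,"dz":0,"fingers":1},{"ax":0,"ay":0,"az":0,"dx":0,"dy":4,"dz":0,"fingers":1},{"ax":0,"ay":0,"az":0,"dx":0,"dy":4,"dz":0,"fingers":1}]' | grep -E 'pos|force'; done
```

```text
ee_pos: [593.6, 91.7, 91.4]
contact_force: [-1.4, -2.9, -0.1]
ee_pos: [593.4, 93.7, 91.4]
contact_force: [-1.9, -4.8, 1.0]
```

```bash
for i in 1 2; do python3 -m inch '[{"ax":0,"ay":0,"az":0,"dx":0,"dy":2,"dz":0,"fingers":1},{"ax":0,"ay":0,"az":0,"dx":0,"dy":3,"dz":0,"fingers":1},{"ax":0,"ay":0,"az":0,"dx":0,"dy":3,"dz":0,"fingers":1}]' | grep -E 'pos|force'; done
```

```text
ee_pos: [593.4, 93.8, 91.4]
contact_force: [-1.6, -8.9, 1.5]
ee_pos: [593.4, 94.0, 91.5]
contact_force: [-3.2, -11.1, 1.3]
```

The cover is on its stop: position stalled at y=94 while the force rose to 11 N. I'll back off, rise and look.

```bash
python3 -m inch '[{"ax":0,"ay":0,"az":0,"dx":0,"dy":-15,"dz":0,"fingers":1},{"ax":0,"ay":0,"az":0,"dx":0,"dy":-30,"dz":30,"fingers":1},{"ax":0,"ay":0,"az":0,"dx":0,"dy":-60,"dz":70,"fingers":1},{"ax":0,"ay":0,"az":0,"dx":-20,"dy":-120,"dz":70,"fingers":1},{"ax":0,"ay":0,"az":0,"dx":-20,"dy":-160,"dz":70,"fingers":1},{"ax":0,"ay":0,"az":0,"dx":-20,"dy":-160,"dz":70,"fingers":1},{"ax":0,"ay":0,"az":0,"dx":-20,"dy":-160,"dz":70,"fingers":1}]';  python3 - <<'E'
from h import *
a=grab('scene','s4')['pixels'][210:300,320:420,::-1];b=grab('top','t4')['pixels'][170:260,250:350,::-1]
cv2.imwrite('pics/z4.png',np.hstack([cv2.resize(a,(400,360),interpolation=2),cv2.resize(b,(400,360),interpolation=2)]))
for z in (58,66.5,71):
  print(z,np.round(onplane(load('t3'),[[289,207]],z)),np.round(onplane(load('s3'),[[358,272.8]],z)))
E
```

```text
time: 9.05
ee_pos: [574.7, -56.0, 161.5]
eef_rot: [-0.058, 0.998, 0.001, 0.001]
contact_force: [-0.3, 0.9, 0.7]
finger_gap: 0.0
58 [[629.  34.  58.]] [[626.  37.  58.]]
66.5 [[627.  33.  66.]] [[631.  37.  66.]]
71 [[626.  33.  71.]] [[634.  36.  71.]]
```

View pics/z4.png

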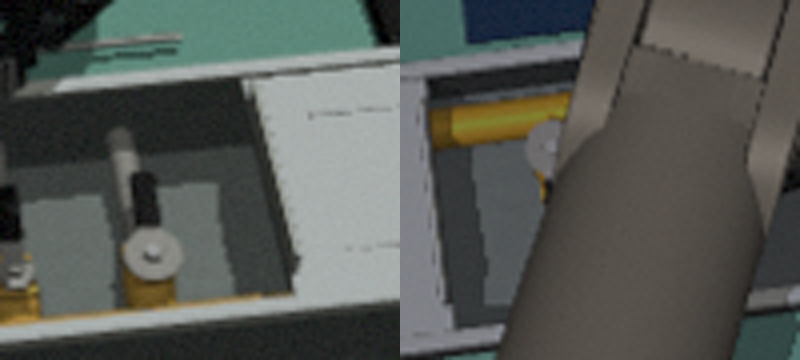

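The scene view shows the disc at px (358,273.5) with the lever running to its tip at (356,254). The top view is occluded by the arm, so I'll use the earlier t3 view: disc (289,207), tip (290,230.5).

Run:
```python
from h import *
print(np.round(onplane(load('t3'),[[289,207],[289.5,217],[290,230.6]],66)),np.round(onplane(load('s4'),[[358.3,273.5],[356.7,266.2],[356.2,253.8]],66)))
# dark sleeve mask, both views
for f,(x0,x1,y0,y1) in (('t3',(282,297,212,236)),('s4',(348,366,250,270))):
    d=load(f);g=d['pixels'].max(2)[y0:y1,x0:x1]; v,u=np.where(g<45)
    P=onplane(d,np.c_[u+x0,v+y0],66)[:,:2]; r=cv2.minAreaRect(P.astype(np.float32)); print(f,len(u),r,np.round(cv2.boxPoints(r)).tolist())
```

```text
[[627.  33.  66.]
 [601.  32.  66.]
 [566.  31.  66.]] [[633.  37.  66.]
 [612.  35.  66.]
 [575.  36.  66.]]
t3 132 ((589.4357299804688, 36.24939727783203), (56.12070846557617, 23.022964477539062), 13.099386215209961) [[559.0, 41.0], [565.0, 19.0], [619.0, 31.0], [614.0, 54.0]]
s4 74 ((590.793701171875, 33.6258544921875), (14.5385160446167, 35.55437088012695), 89.36788177490234) [[573.0, 27.0], [608.0, 26.0], [609.0, 41.0], [573.0, 41.0]]
```

Run:
```python
from h import *
s=sense();print(np.round(s['qpos'],2),np.round(s['ee_pos'],1))
p=np.array([630,35.]);a=np.radians(6.5);R=np.array([[np.cos(a),-np.sin(a)],[np.sin(a),np.cos(a)]])
for off,t in [(35,.1)]+[(22.5,t) for t in (.1,.25,.4,.6,.8,1.,1.2,1.4,1.5,1.57,1.62)]:
    u=np.array([-np.cos(t),np.sin(t)]);n=np.array([np.sin(t),np.cos(t)])
    print(off,t,np.round(p+R@(42*u-off*n),1))
```

```text
[-0.36  0.46  0.6   1.56 -0.27  1.21  1.98] [574.4 -55.4 161.2]
35 0.1 [588.5  -0.6]
22.5 0.1 [588.3  11.9]
22.5 0.25 [585.3  18.4]
22.5 0.4 [583.4  25.3]
22.5 0.6 [582.4  34.7]
22.5 0.8 [583.3  44.2]
22.5 1.0 [586.   53.3]
22.5 1.2 [590.5  61.7]
22.5 1.4 [596.6  69. ]
22.5 1.5 [600.2  72.2]
22.5 1.57 [602.9  74.2]
22.5 1.62 [604.9  75.5]
```

```bash
python3 -m inch '[{"ax":0,"ay":0,"az":-0.1,"dx":14,"dy":54,"dz":0,"fingers":1},{"ax":0,"ay":0,"az":-0.1,"dx":14,"dy":54,"dz":0,"fingers":1},{"ax":0,"ay":0,"az":-0.1,"dx":14,"dy":54,"dz":-40,"fingers":1},{"ax":0,"ay":0,"az":-0.1,"dx":14,"dy":54,"dz":-70,"fingers":1},{"ax":0,"ay":0,"az":-0.1,"dx":14,"dy":54,"dz":-85,"fingers":1},{"ax":0,"ay":0,"az":-0.1,"dx":14,"dy":54,"dz":-85,"fingers":1}]';  python3 - <<'E'
from h import *
a=grab('scene','s5')['pixels'][200:300,290:400,::-1];b=grab('top','t5')['pixels'][170:260,250:350,::-1]
cv2.imwrite('pics/z5.png',np.hstack([cv2.resize(a,(400,360),interpolation=2),cv2.resize(b,(400,360),interpolation=2)]))
E
```

```text
time: 9.9
ee_pos: [587.1, -3.6, 75.4]
eef_rot: [-0.007, 1.0, 0.0, -0.001]
contact_force: [-0.1, -0.7, -0.2]
finger_gap: 0.001
```

View pics/z5.png

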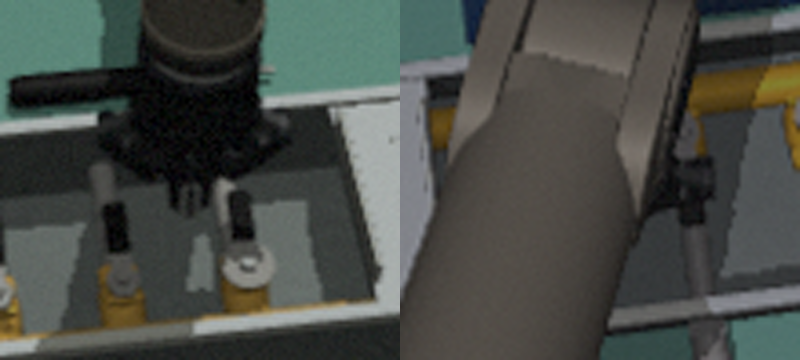

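The fingertips are between the middle lever and the tagged one, with clear gaps on both sides. I'll descend to z≈54 and start pushing.

```bash
python3 -m inch '[{"ax":0,"ay":0,"az":0,"dx":0,"dy":0,"dz":-12,"fingers":1},{"ax":0,"ay":0,"az":0,"dx":0,"dy":0,"dz":-21,"fingers":1},{"ax":0,"ay":0,"az":0,"dx":0,"dy":0,"dz":-21,"fingers":1},{"ax":0,"ay":0,"az":0,"dx":0,"dy":5,"dz":-21,"fingers":1},{"ax":0,"ay":0,"az":0,"dx":0,"dy":10,"dz":-21,"fingers":1},{"ax":0,"ay":0,"az":0,"dx":0,"dy":15,"dz":-21,"fingers":1},{"ax":0,"ay":0,"az":0,"dx":0,"dy":15,"dz":-21,"fingers":1}]'; python3 -m inch '[{"ax":0,"ay":0,"az":-0.08,"dx":-1,"dy":3,"dz":0,"fingers":1},{"ax":0,"ay":0,"az":-0.15,"dx":-3,"dy":7,"dz":0,"fingers":1},{"ax":0,"ay":0,"az":-0.15,"dx":-3,"dy":7,"dz":0,"fingers":1}]'
```

```text
time: 10.88
ee_pos: [587.8, 11.0, 55.5]
eef_rot: [-0.007, 1.0, -0.0, 0.0]
contact_force: [-0.2, -0.5, -0.5]
finger_gap: 0.004
time: 11.25
ee_pos: [585.2, 14.1, 55.6]
eef_rot: [0.069, 0.998, -0.002, 0.001]
contact_force: [-0.1, -5.5, -0.6]
finger_gap: 0.003
```

Contact at 5.5 N, as expected for the handle. I'll follow the arc, turning the tool with the lever.

```bash
python3 -m inch '[{"ax":0,"ay":0,"az":-0.12,"dx":-1.5,"dy":5.5,"dz":0,"fingers":1},{"ax":0,"ay":0,"az":-0.24,"dx":-2.5,"dy":11,"dz":0,"fingers":1},{"ax":0,"ay":0,"az":-0.36,"dx":-3,"dy":17,"dz":0,"fingers":1},{"ax":0,"ay":0,"az":-0.48,"dx":-2.5,"dy":22.5,"dz":0,"fingers":1},{"ax":0,"ay":0,"az":-0.6,"dx":-1.5,"dy":28,"dz":0,"fingers":1},{"ax":0,"ay":0,"az":-0.72,"dx":0.5,"dy":33.5,"dz":0,"fingers":1},{"ax":0,"ay":0,"az":-0.84,"dx":3,"dy":39,"dz":0,"fingers":1},{"ax":0,"ay":0,"az":-0.95,"dx":5.5,"dy":43,"dz":0,"fingers":1},{"ax":0,"ay":0,"az":-0.95,"dx":5.5,"dy":43,"dz":0,"fingers":1}]'
python3 - <<'E'
from h import *
a=grab('scene','s6')['pixels'][200:300,290:400,::-1];b=grab('top','t6')['pixels'][170:260,250:350,::-1]
cv2.imwrite('pics/z6.png',np.hstack([cv2.resize(a,(400,360),interpolation=2),cv2.resize(b,(400,360),interpolation=2)]))
E
```

```text
time: 12.38
ee_pos: [588.0, 60.2, 55.3]
eef_rot: [0.517, 0.856, -0.001, -0.002]
contact_force: [-5.6, -1.0, 4.9]
finger_gap: 0.0
```

View pics/z6.png

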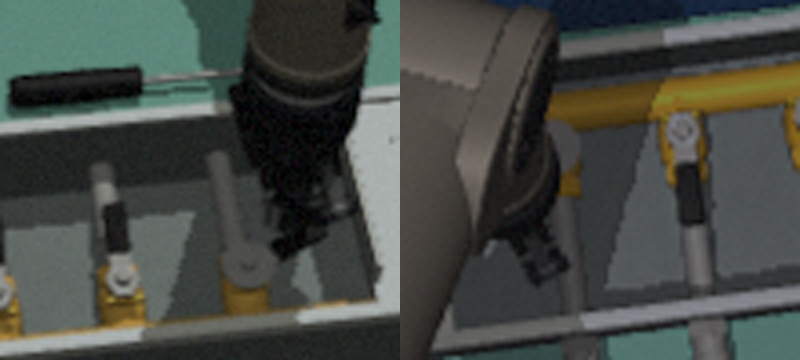

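The lever now points well over to the left, about 1.1–1.2 rad. Continuing toward the stop.

```bash
python3 -m inch '[{"ax":0,"ay":0,"az":-0.1,"dx":3,"dy":4,"dz":0,"fingers":1},{"ax":0,"ay":0,"az":-0.2,"dx":6,"dy":7.5,"dz":0,"fingers":1},{"ax":0,"ay":0,"az":-0.3,"dx":9.5,"dy":10.5,"dz":0,"fingers":1},{"ax":0,"ay":0,"az":-0.37,"dx":12.5,"dy":12.5,"dz":0,"fingers":1},{"ax":0,"ay":0,"az":-0.37,"dx":12.5,"dy":12.5,"dz":0,"fingers":1}]'; for i in 1 2; do python3 -m inch '[{"ax":0,"ay":0,"az":0,"dx":2,"dy":0,"dz":0,"fingers":1},{"ax":0,"ay":0,"az":0,"dx":3,"dy":0,"dz":0,"fingers":1},{"ax":0,"ay":0,"az":0,"dx":3,"dy":0,"dz":0,"fingers":1}]' | grep -E 'pos|force'; done
```

```text
time: 13.1
ee_pos: [600.9, 73.7, 55.3]
eef_rot: [0.665, 0.747, -0.001, -0.002]
contact_force: [-3.7, -0.7, 5.1]
finger_gap: -0.002
ee_pos: [603.2, 74.4, 55.2]
contact_force: [-5.9, 0.8, 5.6]
ee_pos: [603.2, 74.3, 54.5]
contact_force: [-11.3, 0.7, 8.3]
```

```bash
python3 -m inch '[{"ax":0,"ay":0,"az":0,"dx":2,"dy":0,"dz":0,"fingers":1},{"ax":0,"ay":0,"az":0,"dx":3,"dy":0,"dz":0,"fingers":1},{"ax":0,"ay":0,"az":0,"dx":3,"dy":0,"dz":0,"fingers":1}]' | grep -E 'pos|force'; python3 -m inch '[{"ax":0,"ay":0,"az":0,"dx":-10,"dy":-1,"dz":0,"fingers":1},{"ax":0,"ay":0,"az":0,"dx":-25,"dy":-3,"dz":0,"fingers":1},{"ax":0,"ay":0,"az":0,"dx":-30,"dy":-5,"dz":0,"fingers":1},{"ax":0,"ay":0,"az":0,"dx":-30,"dy":-5,"dz":50,"fingers":1},{"ax":0,"ay":0,"az":0,"dx":-30,"dy":-5,"dz":110,"fingers":1},{"ax":0,"ay":0,"az":0,"dx":-80,"dy":-10,"dz":150,"fingers":1},{"ax":0,"ay":0,"az":0,"dx":-140,"dy":30,"dz":160,"fingers":1},{"ax":0,"ay":0,"az":0,"dx":-140,"dy":90,"dz":160,"fingers":1},{"ax":0,"ay":0,"az":0,"dx":-140,"dy":150,"dz":160,"fingers":1},{"ax":0,"ay":0,"az":0,"dx":-140,"dy":150,"dz":160,"fingers":1}]'
python3 - <<'E'
from h import *
a=grab('scene','s7')['pixels'][190:310,170:440,::-1];b=grab('top','t7')['pixels'][150:310,120:480,::-1]
cv2.imwrite('pics/z7.png',np.vstack([cv2.resize(a,(600,267),interpolation=2),cv2.resize(b,(600,267),interpolation=2)]))
E
```

```text
ee_pos: [603.4, 74.4, 54.5]
contact_force: [-17.5, 0.7, 12.5]
time: 15.48
ee_pos: [470.5, 231.2, 214.8]
eef_rot: [0.661, 0.751, 0.001, -0.001]
contact_force: [0.6, -0.5, 0.3]
finger_gap: 0.004
```

View pics/z7.png

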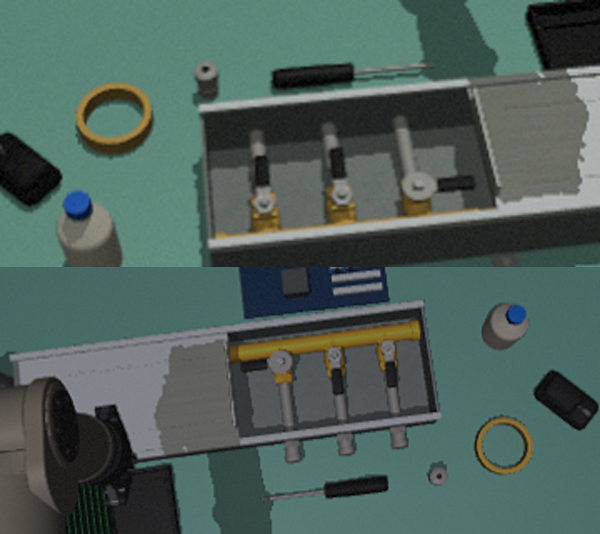

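The cover is fully aside, and the tagged lever points along box +y (scene composite (418,185) to (472,183)). The other levers and all bystanders look undisturbed. One numeric check of the lever angle, then I'll hand in.

Run:
```python
from h import *
d=load('s7');x0,y0=364,266;g=d['pixels'].max(2)[266:279,364:386];v,u=np.where(g<45)
P=onplane(d,np.c_[u+x0,v+y0],66)[:,:2];r=cv2.minAreaRect(P.astype(np.float32));print(len(u),r)
c=np.array(r[0])-[630,36];print('dir deg from world +y',np.degrees(np.arctan2(-c[0],c[1])))
A,B=load('scene0')['pixels'].astype(int),d['pixels'].astype(int)
for f,g2 in(('scene0','s7'),('top0','t7')):
    for nm,lo,hi in(('tape',(15,120,120),(30,255,255)),('cap',(105,150,80),(125,255,255))):
        o=[]
        for k in(f,g2):
            h=cv2.cvtColor(load(k)['pixels'],cv2.COLOR_RGB2HSV)
            m=cv2.inRange(h,lo,hi); 
            xs=slice(150,240) if f=='scene0' else slice(395,450)
            w=np.zeros_like(m); w[160:330,xs]=m[160:330,xs]; M=cv2.moments(w,True); o.append((round(M['m10']/max(M['m00'],1),1),round(M['m01']/max(M['m00'],1),1)))
        print(f,nm,o)
s=sense();print(s['contact_force'],np.abs(s['qd']).max())
```

```text
98 ((629.2753295898438, 77.59378814697266), (39.22673416137695, 17.181842803955078), 89.28718566894531)
dir deg from world +y 0.998138364538735
scene0 tape [(220.5, 240.7), (220.5, 240.9)]
scene0 cap [(204.1, 280.8), (204.2, 280.8)]
top0 tape [(422.2, 257.4), (422.2, 257.4)]
top0 cap [(429.7, 177.8), (429.7, 177.8)]
[ 0.68480166 -0.7241571   0.01614092] 0.050317657338013994
```

The mask angle (about 84–85°) is uncertain by a few degrees and close to the 84° limit, so I'll look closer before handing in.

Run:
```python
from h import *
d=load('s7');t=load('t7')
a=cv2.resize(d['pixels'][255:295,335:400,::-1],(520,320),interpolation=2);b=cv2.resize(t['pixels'][190:225,255:320,::-1],(520,280),interpolation=2)
o=np.clip(np.vstack([a,b]).astype(float)*1.7,0,255).astype(np.uint8);cv2.imwrite('pics/z8.png',o)
for nm,D,(x0,x1,y0,y1) in(('s',d,(355,390,264,281)),('t',t,(262,282,205,216))):
    g=D['pixels'].max(2)[y0:y1,x0:x1]
    for th in(35,45,55):
        m=(g<th).astype(np.uint8);n,l,st,c=cv2.connectedComponentsWithStats(m)
        k=1+np.argmax(st[1:,4]);v,u=np.where(l==k);P=onplane(D,np.c_[u+x0,v+y0],66)[:,:2]
        vx,vy,cx,cy=cv2.fitLine(P.astype(np.float32),2,0,.01,.01).ravel();print(nm,th,len(u),round(float(np.degrees(np.arctan(-vx/vy))),1),round(float(cx)),round(float(cy)))
```

```text
s 35 57 8.1 630 77
s 45 98 5.9 630 78
s 55 107 5.5 630 79
t 35 66 10.2 625 78
t 45 99 7.8 624 78
t 55 105 9.7 624 79
```

View pics/z8.png

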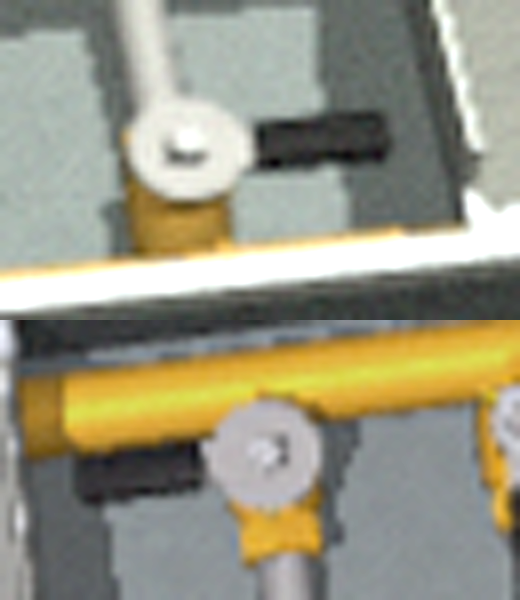

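The line fits put the sleeve at 5.5–8° from world +y in the scene view and 8–10° in the top view. The box's own axis is at 6.5°, so the lever is square. The zoom also shows it parallel to the manifold and the rail, so I'm handing in.

```bash
python3 -c "from bench import sign_off; print(sign_off())"
```

```text
the job is handed in; nothing more can be done
None
```

I pushed the cover by its flange to its stop, then pushed the tagged handle (the leftmost valve) clockwise to its stop. I withdrew the hand clear of everything and handed the job in at about 15.6 s. No verdict came back.

- **Cover:** it stalled on its stop at about 11 N, under the 45 N limit, and the last pictures show it still open.
- **Tagged handle:** it stalled at about 17.5 N sideways, with about 12 N upward on the tool that I did not explain.
- **Handle angle:** a first rough estimate put the lever only 83–85° round, close to the 84° limit. Line fits in the two views then gave 5.5–8° and 8–10° from world +y, against 6.5° for the box itself, so I took it as square.
- **Bystanders:** the tape roll and dispenser cap did not move in the images (0.2 px at most). The other bystanders and the two untagged handles I checked by eye only. In the last views they looked undisturbed, but the arm partly hid the module tray in the top view.

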